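# Bring a bench fume extractor into service

### The job

Get the fume extractor ready to run: fit both new filter cartridges in its round seats, each turned under light pressure until its lugs find the notches and it drops fully home, and draw every blanking plate that is there up out of the intake slots by its yellow edge and put it in the grey tray. Only when all that is done, switch the fan on by pushing the green-tipped lever over to the far side, and leave the other things on the bench alone.

Things in the scene. Friction and masses are not known exactly. Their poses are not given: they have to be found in the camera images.
- extractor: bench fume extractor, fixed: blue housing (deck 75 mm above bench), aluminium intake box on its front (robot) side. Origin: on the bench; x to its rear, y to its left. Intake box x -98 to -55 mm, top 100 mm up, 280 mm wide; hose stubs stick out in front to x -132. Slots at x -85, y +90, 0, -90 mm: each 9 (x) by 70 mm, open on top, floor 22 mm up. Seats at x 55, y +80, -80 mm
- seat_left: left (+y) keyed filter seat: black collar 25 mm high on the deck, bore 72 mm wide and 25 deep, wall 12, cut by two opposite notches 16 mm wide. Origin: centre of its mouth (top); x along the line of the notches (white marks on the deck). Lugs off the notches ride on the collar (cartridge origin 10 mm below this one); in them it drops 11 mm more, home at 21 mm below
- seat_right: right (-y) keyed filter seat, same as seat_left; its own x axis lies along its notches. Either cartridge fits either seat, either way round (half a turn makes no odds)
- cartridge_a: filter cartridge, 92 mm in diameter, 84 high: pleated white body, grey caps. Origin: centre of underside. To hold: black rib on top along x, 66 long, 14 wide, 57 to 84 mm up. Lowest 21 mm: black pilot 69 mm wide (bevelled to 62 at the foot) with two opposite orange lugs, 12 wide, 10 to 20 mm up, 42 mm out; they are up to 10 deg off the rib's line: feel for it
- cartridge_b: filter cartridge of the same build as cartridge_a; its lugs too are up to 10 degrees off the rib's line, one way or the other
- plate_0: blanking plate: steel sheet 66 mm wide, 113 high, 5 thick, its top 13 mm a yellow folded edge 12 mm thick. Origin: middle of the bottom edge; z up the plate, y along its width, x across it. Starts standing in an intake slot, its top 35 mm above the intake box; may be absent (slot empty)
- plate_1: blanking plate like plate_0, in the middle slot; may be absent
- plate_2: blanking plate like plate_0, in the right slot; may be absent
- plate_0_mid (a point): middle of plate_0, 56.5 mm from its bottom edge
- plate_1_mid (a point): middle of plate_1
- plate_2_mid (a point): middle of plate_2
- tray: grey open tray, fixed to the bench right of the extractor: 180 mm (its x) by 150 (its y) by 32 high, walls and floor 5 mm, origin under its centre. Plates may lie in it in any attitude, also on one another
- fan_switch (a joint): angle of the fan lever: 0 off (leaning 0.5 rad to the extractor's -x, towards the robot), 1.0 on (leaning 0.5 rad to +x, away). Pivot along the extractor's y, at its x 110 mm, y 0, 97 mm above the bench. Stays where it is left; 1 to 2 N at the tip moves it
- fan_switch_tip (a point): centre of the lever's green ball (26 mm in diameter), 50 mm from the pivot
- carton: open brown carton with a white pad, fixed, left of the extractor, 300 mm (its x) by 160 (its y); inner floor 88 mm above the bench, rim 18 mm higher; the cartridges start standing in it. Origin under its centre
- tape: yellow tape measure, 39x90x62 mm, bystander behind the tray; origin under its centre
- pliers: red-handled combination pliers, 54x181x12 mm, bystander in front of the extractor; origin under its centre

How it is judged:
By the outcome, as a careful person would: the job done as asked, in the order asked, and still so for the second after the job is handed in, with the robot touching nothing.
Of plate_0, plate_1, plate_2 only 2 to 3 are there at a start; the rules pass over those that are not, and their reading is None.
At some moment in a run one of cartridge_a, cartridge_b may be knocked a few centimetres aside while the robot is not near it.
It also fails if it takes over 210 s, if anything falls off the work surface, if the arm or the gripper's body presses on something with over 40 N, if the wrist force passes 120 N, or if a joint passes its speed limit or range.

### The arm

A 6-joint arm with a two-finger parallel gripper is mounted at the origin on the work surface; the furniture and walls round the work are solid. World frame = base frame: x ahead of the robot, y to its left, z up, the work surface at z = 0. Lengths are in m, angles in rad, forces in N, time in s.
With the tool pointing down it reaches from about 0.3 to 0.875 m from the base axis. Payload 6.4 kg.
Tool frame: the origin (TCP) lies between the finger pads; the fingertips stand 8 mm ahead of it and the grasp point (between the pads) lies 11 mm behind it; z points along the fingers, y is the direction in which the jaws open and shut (so a half turn about z gives the same grasp; the last joint's range is limited). The gripper opens to 85 mm and grips with 20 to 120 N. Pads are 22 mm wide; open, the fingers measure 114 mm over their backs; the gripper's body (76 mm by 85 mm) begins 54 mm behind the grasp point. The pads swing forward as they close: fully open they stand 13 mm farther back than shut.
Start: joints at [-1.506, 0.181, 1.607, -0, 1.354, -0.206], TCP at [0.154, -0.554, 0.239] pointing down, gripper open.
Joint ranges: [-2.99, 2.99], [-0.89, 2.07], [0.3, 2.58], [-1.14, 4.28], [0, 2.63], [-3.12, 3.12]. Speed limits (rad/s): [2.57, 2.57, 3.01, 3.14, 3.14, 3.14].

### API

Orientations are given as a unit quaternion [w, x, y, z].
In Python, from bench import monitor, viewer, workorder, spotter gives the robot as it stands. The module is installed in compiled form; this text tells all that it offers.
- The arm moves only by the tool move_arm, never from a script. Its argument "motion" is a list of rows, each a list of 3 entries, a list of its own where there are three numbers: the shift along the tool's x, y, z in units of 60 mm (1.0 is 60 mm), then the turn, a rotation vector about the tool's x, y, z in units of 8 degrees (1.0 is 8 degrees), then the opening in per cent of the stroke, from 0 (shut) to 100 (fully open). In form: [[[dx, dy, dz], [rx, ry, rz], grip], ...]. A call has 1 to 10 rows; each row is the pose to reach, as a shift and turn from the pose commanded when the call began, along the tool's axes at that moment; what a row does not reach only later rows make up. A row lasts 1/8 s, in which the tool goes at most 62.5 mm and 10.7 degrees, less where a joint would pass 70% of its speed; a pose out of reach is approached as far as the arm can. A call with a gripper value outside its range is refused whole. The fingers move at their own pace and stop on an object; the grip force is fixed at half the most. Time passes only in rows, so rows that repeat a pose let the fingers close. It gives the time, the measured TCP pose, the force and the opening at its end, in the units of the state.
- monitor.get_obs(): the state, without advancing time (a new reading comes with each control period).
- viewer.camera(name): name is "side" or "top" or "wrist"; returns the picture (480x640x3 uint8, blue, green, red); there is no depth.
- viewer.calibration(name): a dict with "fovy" (degrees; the focal length in pixels is half the picture's height over the tangent of half this angle, whatever the lens; pixels are square), "cx", "cy" (the principal point, pixels), "extrinsics" (4x4, takes a point from camera to world coordinates). Camera axes: x right, y down, z forward; pixel columns grow to the right and rows downward; lengths in m; the calibration is good to about 2 mm. A picture is of the moment at which its call begins: read the wrist's pose just before it. calibration takes no time and is no camera call; for the wrist camera it gives the pose at the moment of the call.
- workorder.hand_in(): hands the job in, once; it reports no verdict.
Trained networks look in the newest picture that a camera, given by its name, has taken for a name from the list of things; names that differ only in an ending like _2 or _b are one class to them, and where a whole thing is asked for, a point or a joint stands for the part that bears it (a point fixed in the world has none). Each returns a list of dicts, best first, with "score" (0 to 1); they miss things now and then, are a little off and sometimes report something else, mostly with a low value. They report only what shows in the picture. A call takes as long as a camera call.
- spotter.search_frame(camera, name): "centre" ([column, row] as shares, 0 to 1, of the picture: columns of its width, rows of its height, amid what is visible of it).
- spotter.outline_of(camera, name): "region" (480x640 bool, what is visible of it) and "centre" ([column, row] as shares, 0 to 1, of the picture: columns of its width, rows of its height, amid what is visible of it).
The state is a dict: "time_s": time; "q": joint angles; "dq": joint speeds; "joint_efforts": joint torques, N m; "eef_pos": TCP position; "eef_rot": TCP orientation; "wrist_force": force on the tool from outside, world axes, zero at the start; "torque": the same for the moment, N m; "opening": opening from 0.0 (shut) to 1.0 (fully open).
Only numpy, scipy, OpenCV 4.12 (cv2) and the standard library are available. Lean on these libraries where they do the work, as an engineer would, in place of code of your own. Each camera call takes 0.05 s, during which the arm holds its last target. There are 200 camera calls.

## Working session

There is one attempt and no reset: what is moved stays moved. The work goes in short steps, Python scripts to look and compute and a tool call to move; the robot and the scene stay as the last step left them, time stands still between calls to the robot, and variables do not carry over. Pictures are saved under pics/ and viewed, about 12 in all and at most 16, crops included, and the job is handed in when it is done.

Besides the shell and the picture viewer there is one more tool, called after "Emit:" as name(argument=value, ...), one argument or row to a line, values as JSON. move_arm: Moves the arm, as the interface text tells. Its arguments: {"type":"object","properties":{"motion":{"type":"array","items":{"type":"array"}}},"required":["motion"]}

```bash
mkdir -p pics
cat > h.py <<'E'
import numpy as np, cv2
from bench import monitor, viewer, workorder, spotter
from scipy.spatial.transform import Rotation as R
def cal(n):
    c=viewer.calibration(n); return 240/np.tan(np.radians(c["fovy"])/2),c["cx"],c["cy"],np.array(c["extrinsics"])
def ray(n,u,v,z,c=None):
    f,cx,cy,T=c or cal(n); d=T[:3,:3]@[(u-cx)/f,(v-cy)/f,1]; o=T[:3,3]
    return o+d*(z-o[2])/d[2]
def proj(n,p,c=None):
    f,cx,cy,T=c or cal(n); q=T[:3,:3].T@(np.array(p)-T[:3,3]); return np.array([cx+f*q[0]/q[2],cy+f*q[1]/q[2]])
def snap(n,fn=None):
    im=viewer.camera(n)
    if fn: cv2.imwrite('pics/'+fn,im)
    return im
def st():
    o=monitor.get_obs(); q=o["eef_rot"]; r=R.from_quat([q[1],q[2],q[3],q[0]])
    return o,np.array(o["eef_pos"]),r
def go(p,yaw=None):
    """move numbers to TCP pos p with tool down, tool y at world yaw (deg)"""
    o,x,r=st(); M=r.as_matrix()
    s=M.T@(np.array(p)-x)/.06
    if yaw is None: yaw=np.degrees(np.arctan2(M[1,1],M[0,1]))
    cur=np.degrees(np.arctan2(M[1,1],M[0,1]))
    d=(yaw-cur+90)%180-90; yaw=cur+d
    y=np.radians(yaw); Y=[np.cos(y),np.sin(y),0]; Z=[0,0,-1]; X=np.cross(Y,Z)
    G=np.c_[X,Y,Z]; rv=np.degrees(R.from_matrix(M.T@G).as_rotvec())/8
    print('go',np.round(s,3),np.round(rv,3),'dist',np.linalg.norm(s*60),'turn',d)
E
python3 - <<'E'
from h import *
o,x,r=st();print(o["time_s"],x,r.as_matrix().round(3))
for n in ("top","side","wrist"):
    im=snap(n,n+'0.png'); f,cx,cy,T=cal(n);print(n,f,cx,cy,T.round(3).tolist())
for n in("extractor","seat_left","cartridge_a","plate_0","tray","fan_switch_tip","carton"):
    for d in spotter.search_frame("top",n): print(n,round(d["score"],2),(np.array(d["centre"])*[640,480]).round(1))
E
```

```text
0.0 [ 0.15378886 -0.55347797  0.23837368] [[ 0.964  0.267 -0.   ]
 [ 0.267 -0.964  0.002]
 [ 0.    -0.002 -1.   ]]
top 472.88216208154125 316.8230416561288 243.09127664801713 [[0.029, -0.996, 0.09, 0.474], [-0.999, -0.031, -0.02, 0.06], [0.022, -0.089, -0.996, 1.256], [0.0, 0.0, 0.0, 1.0]]
side 616.6672382593147 320.4726730035264 243.04569898050772 [[0.838, -0.367, 0.404, 0.017], [-0.546, -0.563, 0.62, -0.772], [-0.0, -0.74, -0.672, 0.984], [0.0, 0.0, 0.0, 1.0]]
wrist 397.911235286541 318.630059994393 242.71901375917696 [[0.268, -0.92, -0.286, 0.227], [-0.963, -0.256, -0.078, -0.533], [-0.002, 0.297, -0.955, 0.372], [0.0, 0.0, 0.0, 1.0]]
seat_left 0.62 [296.2 227.9]
cartridge_a 0.87 [194.9 265.9]
cartridge_a 0.68 [186.1 332.5]
cartridge_a 0.16 [294.1 287.9]
plate_0 0.58 [331.  285.5]
plate_0 0.42 [367.4 278.9]
tray 0.66 [423.7 220.4]
fan_switch_tip 0.46 [328.3 206.4]
carton 0.83 [206.3 297.2]
```

View pics/top0.png

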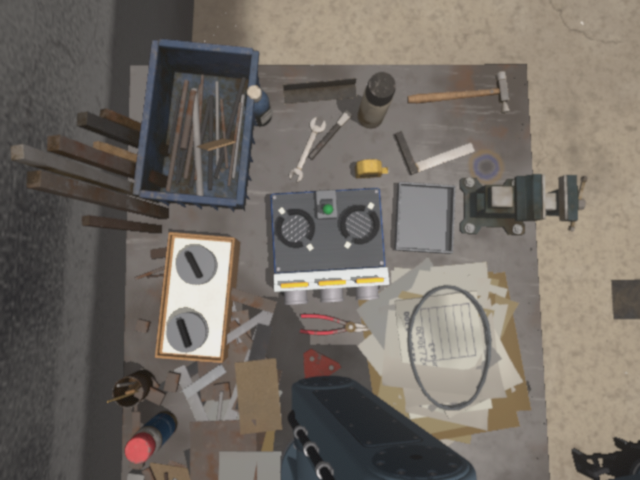

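View pics/side0.png

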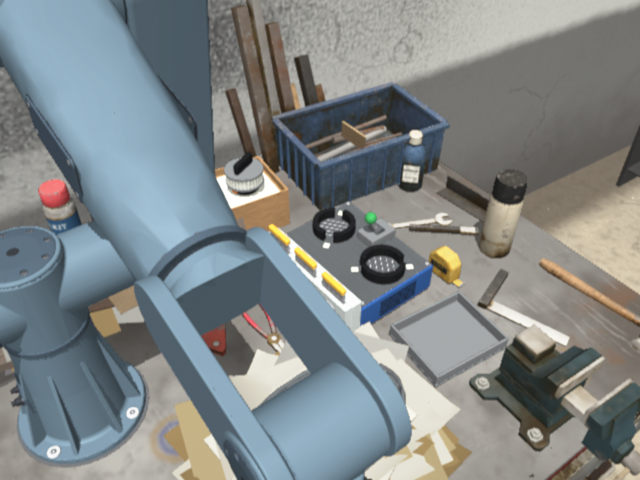

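```bash
cat > a.py <<'E'
from h import *
im=cv2.imread('pics/top0.png'); c=cal("top")
hsv=cv2.cvtColor(im,cv2.COLOR_BGR2HSV)
m=cv2.inRange(hsv,(18,120,120),(35,255,255)); m[:270]=0;m[295:]=0;m[:,:270]=0;m[:,395:]=0
n,l,s,ce=cv2.connectedComponentsWithStats(m)
for i in range(1,n):
    if s[i,4]>20: print('yellow',s[i].tolist(),ray("top",*ce[i],.135,c).round(4))
m=cv2.inRange(hsv,(0,0,150),(179,90,255)); m[:200]=0;m[258:]=0;m[:,:274]=0;m[:,384:]=0
n,l,s,ce=cv2.connectedComponentsWithStats(m)
for i in range(1,n):
    if s[i,4]>8: print('mark',ce[i].round(1),s[i,4],ray("top",*ce[i],.075,c).round(4))
for u,v in((196,264),(187,330)):
    g=cv2.cvtColor(im,cv2.COLOR_BGR2GRAY); mm=np.zeros_like(g); cv2.circle(mm,(u,v),17,255,-1)
    m=((g<60)&(mm>0)).astype(np.uint8)
    ys,xs=np.nonzero(m); P=np.array([ray("top",x,y,.172,c)[:2] for x,y in zip(xs,ys)])
    w,V=np.linalg.eigh(np.cov((P-P.mean(0)).T)); print('rib',len(xs),P.mean(0).round(4),np.degrees(np.arctan2(V[1,1],V[0,1])).round(1),(np.sqrt(w*12)).round(3))
for nm,z in(("tray",.03),):
    d=spotter.outline_of("top",nm)[0]; ys,xs=np.nonzero(d["region"]); print(cv2.minAreaRect(np.array([ray("top",x,y,z,c)[:2] for x,y in zip(xs,ys)],np.float32)))
print('tip',ray("top",328,209,.141,c),'pliers',ray("top",333,325,.01,c))
cv2.imwrite('pics/c1.png',cv2.resize(im[190:370,150:460],None,fx=2.5,fy=2.5,interpolation=cv2.INTER_CUBIC))
E
python3 a.py
```

```text
yellow [356, 278, 27, 5, 106] [ 0.4911 -0.0887  0.135 ]
yellow [319, 280, 27, 5, 106] [ 0.4834 -0.0007  0.135 ]
yellow [281, 282, 27, 6, 110] [0.4752 0.0888 0.135 ]
mark [370.5 205.3] 34 [ 0.6804 -0.0967  0.075 ]
mark [281.3 210.3] 34 [0.6602 0.1282 0.075 ]
mark [347.1 244.6] 36 [ 0.5787 -0.0398  0.075 ]
mark [309.6 246.8] 37 [0.5702 0.0542 0.075 ]
rib 141 [0.5147 0.3183] -149.8 [0.012 0.061]
rib 179 [0.3603 0.3317] -158.0 [0.014 0.062]
((0.6600409746170044, -0.24503964185714722), (0.1559111326932907, 0.18167246878147125), 88.19992065429688)
tip [0.65656752 0.01344053 0.141     ] pliers [ 0.37297452 -0.01323353  0.01      ]
```

View pics/c1.png

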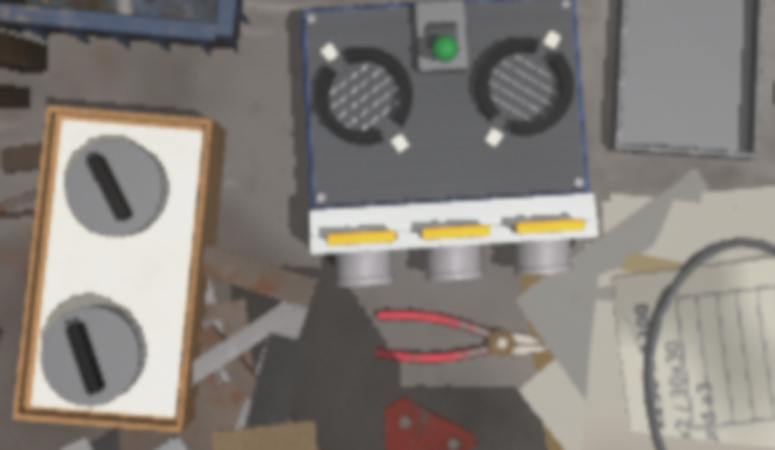

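Run:
```python
from h import *
go([.4911,-.0887,.238],5.1)
```

```text
go [ 7.491 -5.97   0.021] [ 0.     0.    -9.948] dist 574.7268965681226 turn 79.58453465514623
```

Emit:
move_arm(
  motion=[
    [[7.49,-5.97,0.02],[0,0,-9.95],100],
    [[7.49,-5.97,0.02],[0,0,-9.95],100],
    [[7.49,-5.97,0.02],[0,0,-9.95],100],
    [[7.49,-5.97,0.02],[0,0,-9.95],100],
    [[7.49,-5.97,0.02],[0,0,-9.95],100],
    [[7.49,-5.97,0.02],[0,0,-9.95],100],
    [[7.49,-5.97,0.02],[0,0,-9.95],100],
    [[7.49,-5.97,0.02],[0,0,-9.95],100],
    [[7.49,-5.97,0.02],[0,0,-9.95],100],
    [[7.49,-5.97,0.02],[0,0,-9.95],100],
  ],
)

```text
time_s: 1.8
eef_pos: [0.4924, -0.0855, 0.2382]
eef_rot: [0.0, 0.673, 0.74, 0.0]
wrist_force: [-0.4, -0.4, 0.3]
opening: 1.002
```

```bash
cat > y.py <<'E'
from h import *
import sys
o,x,r=st();print(o["time_s"],x.round(4),o["q"])
c=cal("wrist");im=snap("wrist",sys.argv[1])
hsv=cv2.cvtColor(im,cv2.COLOR_BGR2HSV)
m=cv2.inRange(hsv,(18,120,110),(35,255,255))
n,l,s,ce=cv2.connectedComponentsWithStats(m)
for i in range(1,n):
    if s[i,4]>200:
        ys,xs=np.nonzero(l==i); P=np.array([ray("wrist",a,b,.135,c)[:2] for a,b in zip(xs,ys)],np.float32)
        print(s[i].tolist(),ray("wrist",*ce[i],.135,c).round(4),cv2.minAreaRect(P))
E
python3 y.py w1.png
```

```text
1.8 [ 0.4924 -0.0855  0.2382] [-4.10299206e-01  1.11093046e-02  1.79361213e+00  6.51613037e-04
  1.33646388e+00 -5.04625951e-01]
[304, 38, 21, 122, 2474] [0.4823 0.0014 0.135 ] ((0.48218607902526855, -0.00014739111065864563), (0.011507770046591759, 0.06380592286586761), 5.650932312011719)
[170, 146, 30, 32, 486] [ 0.4099 -0.0408  0.135 ] ((0.4096027910709381, -0.04061019420623779), (0.017298832535743713, 0.016905879601836205), 34.070308685302734)
[232, 190, 23, 27, 288] [ 0.4464 -0.0594  0.135 ] ((0.4442816376686096, -0.060989078134298325), (0.016139069572091103, 0.01290509570389986), 85.91780090332031)
[148, 197, 30, 25, 446] [ 0.3981 -0.0687  0.135 ] ((0.3971913158893585, -0.0704261064529419), (0.016166705638170242, 0.0143473194912076), 10.607488632202148)
[305, 198, 19, 100, 1799] [ 0.4902 -0.0854  0.135 ] ((0.49031704664230347, -0.08723602443933487), (0.011225039139389992, 0.06509820371866226), 5.608170509338379)
[0, 204, 93, 39, 2071] [ 0.3207 -0.0853  0.135 ] ((0.32616809010505676, -0.08680655062198639), (0.061096709221601486, 0.02095675654709339), 10.384812355041504)
[599, 275, 41, 19, 377] [ 0.6865 -0.0928  0.135 ] ((0.6882064342498779, -0.09243103861808777), (0.025457456707954407, 0.010951957665383816), 10.920659065246582)
```

View pics/w1.png

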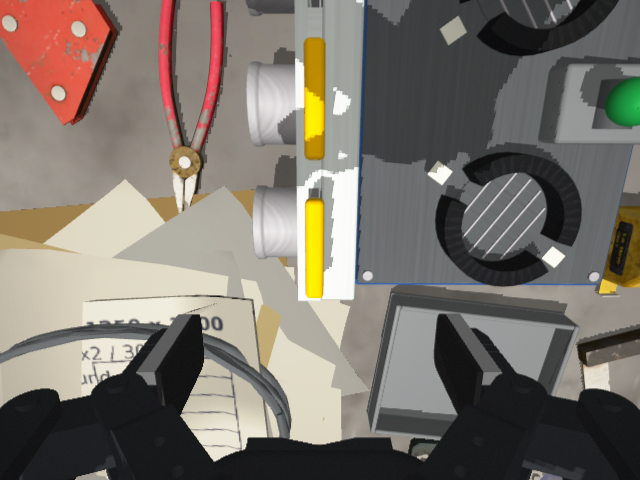

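Run:
```python
from h import *
print(st()[1])
go([.4905,-.088,.114],5.5)
```

```text
[ 0.49223466 -0.08607532  0.23812586]
go [-0.03  -0.033  2.069] [ 0.003 -0.003 -0.02 ] dist 124.15289601873764 turn 0.15893144120742875
```

Emit:
move_arm(
  motion=[
    [[-0.02,-0.03,1.0],[0,0,0],60],
    [[-0.02,-0.03,1.9],[0,0,0],60],
    [[-0.02,-0.03,2.07],[0,0,0],60],
    [[-0.02,-0.03,2.07],[0,0,0],60],
  ],
)

```text
time_s: 2.35
eef_pos: [0.4894, -0.0911, 0.1146]
eef_rot: [-0.0, 0.675, 0.738, -0.0]
wrist_force: [-0.0, 0.1, 1.1]
opening: 0.598
```

Run:
```python
from h import *
o,x,r=st();print(x,o["wrist_force"],o["opening"])
go([.4905,-.088,.114],5.5)
```

```text
[ 0.48941368 -0.09108062  0.11455857] [-0.00561369  0.13086726  1.12492641] 0.5979102722815726
go [0.05  0.023 0.009] [-0.001  0.001 -0.057] dist 3.313953629659277 turn 0.45741535460769
```

Emit:
move_arm(
  motion=[
    [[0.05,0.02,0],[0,0,0],60],
    [[0.05,0.02,0],[0,0,0],0],
    [[0.05,0.02,0],[0,0,0],0],
    [[0.05,0.02,0],[0,0,0],0],
    [[0.05,0.02,0],[0,0,0],0],
    [[0.05,0.02,-0.4],[0,0,0],0],
    [[0.05,0.02,-0.9],[0,0,0],0],
    [[0.05,0.02,-1.4],[0,0,0],0],
    [[0.05,0.02,-1.9],[0,0,0],0],
  ],
)

```text
time_s: 3.48
eef_pos: [0.4898, -0.0867, 0.2284]
eef_rot: [-0.001, 0.675, 0.738, -0.0]
wrist_force: [0.6, -0.9, -2.8]
opening: 0.132
```

Run:
```python
from h import *
o,x,r=st();print(x,o["wrist_force"],o["opening"])
print(r.as_matrix().round(3))
for p in([.62,-.245,.23],[.62,-.245,.12]): go(p,5.5)
```

```text
[ 0.48977624 -0.08667085  0.22835864] [ 0.55227687 -0.9491152  -2.81148582] 0.13247181334522218
[[-0.089  0.996 -0.001]
 [ 0.996  0.089  0.   ]
 [ 0.001 -0.001 -1.   ]]
go [-2.822  1.926 -0.031] [-0.007 -0.004 -0.047] dist 205.00985116172228 turn 0.375786062972594
go [-2.823  1.928  1.803] [-0.007 -0.004 -0.047] dist 231.87914958893717 turn 0.375786062972594
```

Run:
```python
from h import *
for p in([.61,-.245,.23],[.61,-.245,.082]): go(p,5.5)
```

```text
go [-2.807  1.76  -0.031] [-0.007 -0.004 -0.047] dist 198.80785684463305 turn 0.375786062972594
go [-2.809  1.762  2.436] [-0.007 -0.004 -0.047] dist 246.8657966841733 turn 0.375786062972594
```

Emit:
move_arm(
  motion=[
    [[-0.9,0.6,0],[0,0,0],0],
    [[-1.8,1.2,0],[0,0,0],0],
    [[-2.8,1.75,0],[-1,0,0],0],
    [[-2.84,1.77,0],[-2,0,0],0],
    [[-2.84,1.77,0.4],[-3.3,0,0],0],
    [[-2.84,1.77,1.0],[-4.6,0,0],0],
    [[-2.84,1.77,1.6],[-5.9,0,0],0],
    [[-2.84,1.77,2.2],[-6.25,0,0],0],
    [[-2.84,1.77,2.4],[-6.25,0,0],0],
    [[-2.84,1.77,2.4],[-6.25,0,0],0],
  ],
)

```text
time_s: 4.72
eef_pos: [0.6083, -0.2449, 0.0791]
eef_rot: [0.281, 0.614, 0.668, 0.312]
wrist_force: [0.1, 1.4, -2.1]
opening: 0.128
```

Run:
```python
from h import *
o,x,r=st();print(x,o["wrist_force"],o["opening"],o["q"])
print(r.as_matrix().round(3))
snap("side","s1.png")
```

```text
[ 0.60833796 -0.24491571  0.07905959] [ 0.08202663  1.43218255 -2.05281431] 0.12809589787729564 [-0.88233465  0.38067968  2.02871266  1.38894435  0.69735843 -2.08985344]
[[-0.088  0.646  0.758]
 [ 0.996  0.051  0.072]
 [ 0.008  0.762 -0.648]]
```

View pics/s1.png

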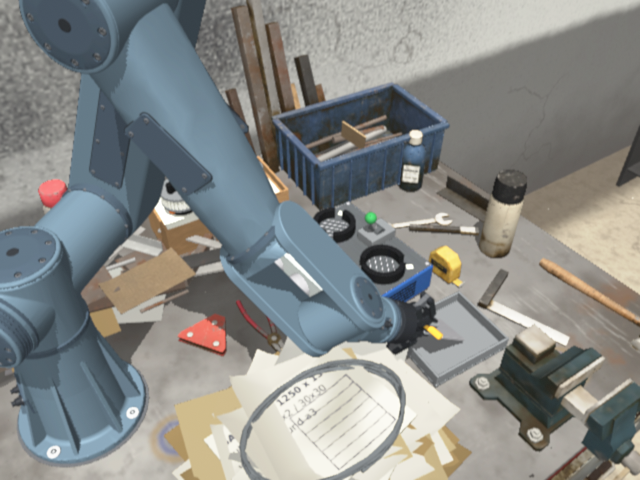

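Emit:
move_arm(
  motion=[
    [[0,0,0],[0,0,0],40],
    [[0,0,0],[0,0,0],40],
    [[0,0,-0.3],[0,0,0],40],
    [[0,0,-0.7],[0,0,0],40],
    [[0,0.6,-1.2],[0.6,0,0],40],
    [[0,1.2,-1.7],[1.9,0,0],40],
    [[0,1.6,-2.05],[3.2,0,0],60],
    [[0,1.6,-2.05],[4.5,0,0],60],
    [[0,1.6,-2.05],[5.8,0,0],60],
    [[0,1.6,-2.05],[6.3,0,0],60],
  ],
)

```text
time_s: 6.02
eef_pos: [0.58, -0.251, 0.2413]
eef_rot: [0.005, 0.675, 0.737, 0.001]
wrist_force: [-0.1, -0.2, -0.4]
opening: 0.602
```

Run:
```python
from h import *
o,x,r=st();print(x,o["wrist_force"],o["opening"])
go([.4825,0,.23],5.5);go([.4825,0,.114],5.5)
for n in("plate_0",):
  snap("top","t1.png")
  for d in spotter.search_frame("top",n): 
    c=np.array(d["centre"])*[640,480];print(n,round(d["score"],2),c.round(1),ray("top",*c,.02).round(3))
```

```text
[ 0.57996907 -0.25096219  0.2413124 ] [-0.06818577 -0.22537503 -0.43223143] 0.6016553536075989
go [ 4.31  -1.254  0.15 ] [ 0.061  0.047 -0.06 ] dist 269.46282464133026 turn 0.47868957190462424
go [ 4.322 -1.27   2.083] [ 0.061  0.047 -0.06 ] dist 297.80982382429767 turn 0.47868957190462424
plate_0 0.92 [424.7 229.8] [ 0.629 -0.249  0.02 ]
plate_0 0.69 [330.4 284. ] [ 0.479 -0.003  0.02 ]
plate_0 0.39 [185.  331.4] [0.347 0.367 0.02 ]
```

Emit:
move_arm(
  motion=[
    [[1.0,-0.3,0.1],[0,0,0],60],
    [[2.0,-0.6,0.1],[0.06,0.05,-0.06],60],
    [[3.0,-0.9,0.1],[0.06,0.05,-0.06],60],
    [[4.0,-1.2,0.1],[0.06,0.05,-0.06],60],
    [[4.32,-1.26,0.2],[0.06,0.05,-0.06],60],
    [[4.32,-1.26,0.5],[0.06,0.05,-0.06],60],
    [[4.32,-1.26,1.3],[0.06,0.05,-0.06],60],
    [[4.32,-1.27,1.9],[0.06,0.05,-0.06],60],
    [[4.32,-1.27,2.08],[0.06,0.05,-0.06],60],
    [[4.32,-1.27,2.08],[0.06,0.05,-0.06],60],
  ],
)

```text
time_s: 7.38
eef_pos: [0.4812, 0.001, 0.1114]
eef_rot: [-0.002, 0.672, 0.741, 0.003]
wrist_force: [1.0, 0.0, 0.8]
opening: 0.6
```

Run:
```python
from h import *
o,x,r=st();print(x,o["wrist_force"],o["opening"])
go([.4825,0,.114],5.5)
```

```text
[0.4812137  0.00097974 0.11139897] [1.04152646 0.01788596 0.81558643] 0.6000251913888266
go [-0.018  0.02  -0.043] [ 0.015 -0.053  0.008] dist 3.0626480738451605 turn -0.06612547713683625
```

Emit:
move_arm(
  motion=[
    [[-0.02,0.02,-0.04],[0,0,0],0],
    [[-0.02,0.02,-0.04],[0,0,0],0],
    [[-0.02,0.02,-0.04],[0,0,0],0],
    [[-0.02,0.02,-0.04],[0,0,0],0],
    [[-0.02,0.02,-0.4],[0,0,0],0],
    [[-0.02,0.02,-0.9],[0,0,0],0],
    [[-0.02,0.02,-1.4],[0,0,0],0],
    [[-0.02,0.02,-2.0],[0,0,0],0],
    [[-0.02,0.02,-2.1],[0,0,0],0],
    [[-0.8,0.4,-2.1],[0,0,0],0],
  ],
)

```text
time_s: 8.62
eef_pos: [0.5089, -0.0431, 0.2367]
eef_rot: [-0.002, 0.67, 0.742, 0.003]
wrist_force: [0.3, 0.1, -2.6]
opening: 0.127
```

Run:
```python
from h import *
o,x,r=st();print(x,o["wrist_force"],o["opening"])
go([.61,-.24,.23],5.5);go([.61,-.24,.09],5.5)
```

```text
[ 0.50893598 -0.0430543   0.23667003] [ 0.29445994  0.0948147  -2.5997567 ] 0.12698432494944506
go [-3.438  1.341  0.086] [ 0.013 -0.058  0.043] dist 221.4633890195352 turn -0.3463327589748957
go [-3.457  1.337  2.419] [ 0.013 -0.058  0.043] dist 265.5440484143785 turn -0.3463327589748957
```

Emit:
move_arm(
  motion=[
    [[-0.9,0.4,0],[0,0,0],0],
    [[-1.8,0.8,0],[0,0,0],0],
    [[-2.7,1.2,0],[0,0,0],0],
    [[-3.38,1.3,0],[-1.3,0,0],0],
    [[-3.38,1.3,0.2],[-2.6,0,0],0],
    [[-3.38,1.3,0.8],[-3.9,0,0],0],
    [[-3.38,1.3,1.4],[-5.2,0,0],0],
    [[-3.38,1.3,2.0],[-6.25,0,0],0],
    [[-3.38,1.3,2.4],[-6.25,0,0],0],
    [[-3.38,1.3,2.4],[-6.25,0,0],0],
  ],
)

```text
time_s: 9.88
eef_pos: [0.6037, -0.2362, 0.0857]
eef_rot: [0.279, 0.612, 0.669, 0.315]
wrist_force: [-0.3, 0.2, -2.2]
opening: 0.13
```

Emit:
move_arm(
  motion=[
    [[0,0,0],[0,0,0],40],
    [[0,0,0],[0,0,0],40],
    [[0,0,-0.3],[0,0,0],40],
    [[0,0,-0.7],[0,0,0],40],
    [[0,0.6,-1.2],[0.6,0,0],40],
    [[0,1.2,-1.7],[1.9,0,0],40],
    [[0,1.6,-2.05],[3.2,0,0],60],
    [[0,1.6,-2.05],[4.5,0,0],60],
    [[0,1.6,-2.05],[5.8,0,0],60],
    [[0,1.6,-2.05],[6.3,0,0],60],
  ],
)

```text
time_s: 11.12
eef_pos: [0.5758, -0.2432, 0.2484]
eef_rot: [-0.001, 0.672, 0.74, -0.0]
wrist_force: [-0.1, -0.1, -0.4]
opening: 0.598
```

Run:
```python
from h import *
o,x,r=st();print(x,o["wrist_force"],o["opening"])
go([.4747,.0888,.24],5.5);go([.4747,.0888,.114],5.5)
for n in("plate_0",):
  snap("top","t2.png")
  for d in spotter.search_frame("top",n): 
    c=np.array(d["centre"])*[640,480];print(n,round(d["score"],2),c.round(1),ray("top",*c,.02).round(3))
```

```text
[ 0.57582585 -0.24322984  0.24844432] [-0.0527269  -0.06166189 -0.41457519] 0.5975447136900857
go [ 5.67  -1.144  0.145] [-0.009 -0.004  0.004] dist 347.1909502809787 turn -0.031082434166265216
go [ 5.669 -1.141  2.245] [-0.009 -0.004  0.004] dist 372.2170408421018 turn -0.031082434166265216
plate_0 0.74 [420.9 234.2] [ 0.617 -0.239  0.02 ]
plate_0 0.65 [435.5 233.8] [ 0.619 -0.278  0.02 ]
plate_0 0.5 [295.7 285.1] [0.474 0.087 0.02 ]
```

Emit:
move_arm(
  motion=[
    [[1.0,-0.2,0.1],[0,0,0],60],
    [[2.0,-0.4,0.1],[0,0,0],60],
    [[3.0,-0.6,0.1],[0,0,0],60],
    [[4.0,-0.8,0.1],[0,0,0],60],
    [[5.0,-1.0,0.1],[0,0,0],60],
    [[5.67,-1.14,0.3],[0,0,0],60],
    [[5.67,-1.14,1.0],[0,0,0],60],
    [[5.67,-1.14,1.8],[0,0,0],60],
    [[5.67,-1.14,2.23],[0,0,0],60],
    [[5.67,-1.14,2.23],[0,0,0],60],
  ],
)

```text
time_s: 12.48
eef_pos: [0.4714, 0.0905, 0.1116]
eef_rot: [-0.004, 0.672, 0.741, 0.002]
wrist_force: [0.7, 0.8, 0.4]
opening: 0.604
```

Run:
```python
from h import *
o,x,r=st();print(x,o["wrist_force"],o["opening"])
go([.4747,.0888,.114],5.5)
```

```text
[0.47138785 0.09046513 0.11161269] [0.67070358 0.7586878  0.3924784 ] 0.6040185947606749
go [-0.033  0.052 -0.04 ] [-0.01  -0.062  0.009] dist 4.409331220411697 turn -0.07449427844667866
```

Emit:
move_arm(
  motion=[
    [[-0.03,0.04,-0.04],[0,0,0],30],
    [[-0.03,0.04,-0.04],[0,0,0],0],
    [[-0.03,0.04,-0.04],[0,0,0],0],
    [[-0.03,0.04,-0.04],[0,0,0],0],
    [[-0.03,0.04,-0.4],[0,0,0],0],
    [[-0.03,0.04,-0.9],[0,0,0],0],
    [[-0.03,0.04,-1.4],[0,0,0],0],
    [[-0.03,0.04,-2.0],[0,0,0],0],
    [[-0.03,0.04,-2.1],[0,0,0],0],
    [[-0.03,0.04,-2.1],[0,0,0],0],
  ],
)

```text
time_s: 13.72
eef_pos: [0.4756, 0.088, 0.2383]
eef_rot: [-0.003, 0.672, 0.741, 0.003]
wrist_force: [-0.3, -0.5, -3.3]
opening: 0.127
```

Run:
```python
from h import *
o,x,r=st();print(x,o["wrist_force"],o["opening"])
go([.49,-.04,.24],5.5);go([.607,-.25,.23],5.5);go([.607,-.25,.095],5.5)
```

```text
[0.47560571 0.08799145 0.23827235] [-0.2880668  -0.51233734 -3.30125492] 0.126743600304071
go [-2.146  0.03  -0.045] [ 0.001 -0.053  0.015] dist 128.80990937323924 turn -0.11982034058006263
go [-5.821  1.628  0.095] [ 0.001 -0.053  0.015] dist 362.7273271346232 turn -0.11982034058006263
go [-5.838  1.627  2.345] [ 0.001 -0.053  0.015] dist 389.9097962246121 turn -0.11982034058006263
```

Emit:
move_arm(
  motion=[
    [[-1.0,0.1,0],[0,0,0],0],
    [[-2.0,0.3,0],[0,0,0],0],
    [[-3.0,0.7,0],[0,0,0],0],
    [[-3.9,1.1,0],[0,0,0],0],
    [[-4.8,1.4,0],[0,0,0],0],
    [[-5.6,1.6,0],[0,0,0],0],
    [[-5.82,1.63,0],[-1.3,0,0],0],
    [[-5.82,1.63,0],[-2.6,0,0],0],
    [[-5.82,1.63,0.4],[-3.9,0,0],0],
    [[-5.82,1.63,0.9],[-5.2,0,0],0],
  ],
)

```text
time_s: 14.98
eef_pos: [0.6068, -0.2468, 0.1855]
eef_rot: [0.221, 0.631, 0.698, 0.256]
wrist_force: [1.1, 1.4, -3.4]
opening: 0.129
```

Run:
```python
from h import *
o,x,r=st();M=r.as_matrix();print(x,o["wrist_force"],o["opening"]);print(M.round(3),(M.T@(np.array([.605,-.25,.095])-x)/.06).round(2))
```

```text
[ 0.60682141 -0.24684593  0.1854935 ] [ 1.09164656  1.42507098 -3.38663255] 0.12852191372095328
[[-0.105  0.768  0.632]
 [ 0.994  0.072  0.078]
 [ 0.014  0.637 -0.771]] [-0.07 -0.99  1.14]
```

Emit:
move_arm(
  motion=[
    [[-0.05,-0.4,0.45],[-0.6,0,0],0],
    [[-0.07,-0.8,0.95],[-1.2,0,0],0],
    [[-0.07,-1.0,1.15],[-1.2,0,0],0],
    [[-0.07,-1.0,1.15],[-1.2,0,0],0],
    [[-0.07,-1.0,1.15],[-1.2,0,0],40],
    [[-0.07,-1.0,1.15],[-1.2,0,0],40],
    [[-0.07,-1.1,0.85],[-1.2,0,0],40],
    [[-0.07,-1.2,0.45],[-1.2,0,0],40],
    [[-0.07,-0.6,-0.1],[0,0,0],40],
    [[-0.07,0.2,-0.7],[1.2,0,0],40],
  ],
)

```text
time_s: 16.23
eef_pos: [0.5853, -0.2491, 0.1843]
eef_rot: [0.2, 0.628, 0.709, 0.251]
wrist_force: [0.9, -0.1, 0.2]
opening: 0.401
```

Run:
```python
from h import *
o,x,r=st();M=r.as_matrix();print(x,o["wrist_force"],o["opening"])
go([.47,-.05,.32],-60)
go([.43,.12,.32],-60)
snap("side","s2.png")
```

```text
[ 0.58533317 -0.24914369  0.18432646] [ 0.90382848 -0.0856863   0.17024507] 0.40090419771636704
go [ 3.612  0.134 -2.6  ] [ 3.976 -2.937  8.049] dist 267.14651279763655 turn -66.12372530491565
go [ 6.507 -0.153 -2.703] [ 3.976 -2.937  8.049] dist 422.8507624278021 turn -66.12372530491565
```

View pics/s2.png

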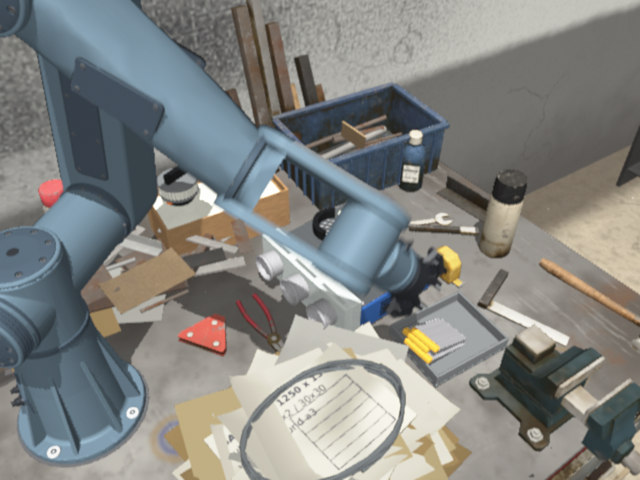

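Run:
```python
from h import *
go([.58,-.249,.26],-60)
go([.505,.31,.28],-60)
```

```text
go [ 0.103  0.557 -0.977] [ 4.032 -2.887  8.051] dist 67.73875410192338 turn -66.37325442841954
go [ 9.508  0.595 -1.098] [ 4.032 -2.887  8.051] dist 575.3774401185383 turn -66.37325442841954
```

Emit:
move_arm(
  motion=[
    [[0.1,0.56,-1.0],[0,0,0],60],
    [[1.1,0.56,-1.3],[0.7,-0.5,1.4],60],
    [[2.1,0.56,-1.3],[1.3,-0.9,2.6],60],
    [[3.1,0.57,-1.3],[1.9,-1.3,3.8],60],
    [[4.1,0.58,-1.3],[2.5,-1.7,5.0],60],
    [[5.1,0.58,-1.3],[3.1,-2.1,6.2],60],
    [[6.1,0.58,-1.2],[3.7,-2.5,7.4],60],
    [[7.1,0.59,-1.1],[4.03,-2.89,8.05],60],
    [[8.1,0.6,-1.1],[4.03,-2.89,8.05],60],
    [[9.1,0.6,-1.1],[4.03,-2.89,8.05],60],
  ],
)

```text
time_s: 17.52
eef_pos: [0.515, 0.1845, 0.2745]
eef_rot: [-0.002, 0.963, 0.269, 0.007]
wrist_force: [0.1, 0.6, 0.7]
opening: 0.6
```

```bash
cat > c.py <<'E'
from h import *
import sys
o,x,r=st();print(o["time_s"],x.round(4),o["q"])
c=cal("wrist");im=snap("wrist",sys.argv[1]); g=im.max(2)
for d in spotter.outline_of("wrist","cartridge_a"):
    if d["score"]<.4: continue
    m=d["region"]; hull=np.zeros(m.shape,np.uint8); ys,xs=np.nonzero(m)
    cv2.fillConvexPoly(hull,cv2.convexHull(np.c_[xs,ys].astype(np.int32)),255)
    k=cv2.morphologyEx(((g<55)&(cv2.erode(hull,np.ones((9,9)))>0)).astype(np.uint8),cv2.MORPH_OPEN,np.ones((5,5)))
    n,l,s,ce=cv2.connectedComponentsWithStats(k); 
    if n<2: continue
    i=1+np.argmax(s[1:,4]); ys,xs=np.nonzero(l==i)
    z=float(sys.argv[2]) if len(sys.argv)>2 else .172
    P=np.array([ray("wrist",a,b,z,c)[:2] for a,b in zip(xs,ys)],np.float32)
    print(round(d["score"],2),d["centre"],'bbox',s[i].tolist(),cv2.minAreaRect(P),P.mean(0))
E
python3 c.py w2.png
```

```text
17.525 [0.515  0.1845 0.2745] [0.12386334 0.07975083 1.64794008 0.0054367  1.40060251 1.14802905]
0.56 [0.2202, 0.2681] bbox [99, 72, 37, 111, 2998] ((0.5172714591026306, 0.32016998529434204), (0.06077282130718231, 0.01661984808743), 29.129573822021484) [0.51907694 0.32121062]
```

View pics/w2.png

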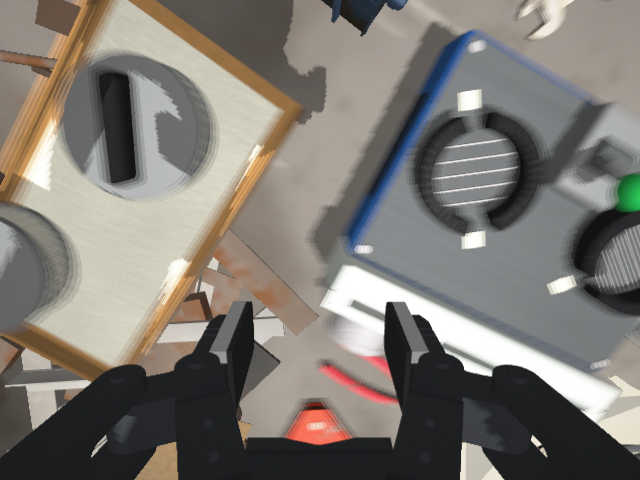

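Run:
```python
from h import *
go([.517,.318,.25],-60)
```

```text
go [ 1.161 -1.832  0.417] [-0.014 -0.107  0.201] dist 132.54379696630693 turn -1.6073361016492527
```

Emit:
move_arm(
  motion=[
    [[0.9,-1.5,0.4],[0,0,0],60],
    [[0.95,-1.5,0.4],[0,-0.1,0.2],60],
    [[0.95,-1.5,0.4],[0,-0.1,0.2],60],
    [[0.95,-1.5,0.4],[0,-0.1,0.2],60],
    [[0.95,-1.5,0.4],[0,-0.1,0.2],60],
  ],
)

```text
time_s: 18.25
eef_pos: [0.5174, 0.2876, 0.2501]
eef_rot: [0.001, 0.966, 0.258, 0.001]
wrist_force: [-0.1, 0.4, 0.3]
opening: 0.602
```

```bash
python3 c.py w3.png
python3 - <<'E'
from h import *
c=cal("wrist");im=cv2.imread('pics/w3.png')
hsv=cv2.cvtColor(im,cv2.COLOR_BGR2HSV)
go([.517,.318,.157],-60)
E
```

```text
18.25 [0.5174 0.2876 0.2501] [ 3.07646963e-01  2.08646811e-01  1.55213589e+00 -1.22333508e-03
  1.37981769e+00  1.35741749e+00]
0.65 [0.4205, 0.4533] bbox [248, 172, 32, 116, 3148] ((0.5171895027160645, 0.3222445249557495), (0.06571127474308014, 0.015607481822371483), 29.41890525817871) [0.5184928  0.32295147]
go [ 0.247 -0.444  1.547] [ 0.009 -0.002 -0.02 ] dist 97.6794998519995 turn 0.1583448601551254
```

View pics/w3.png

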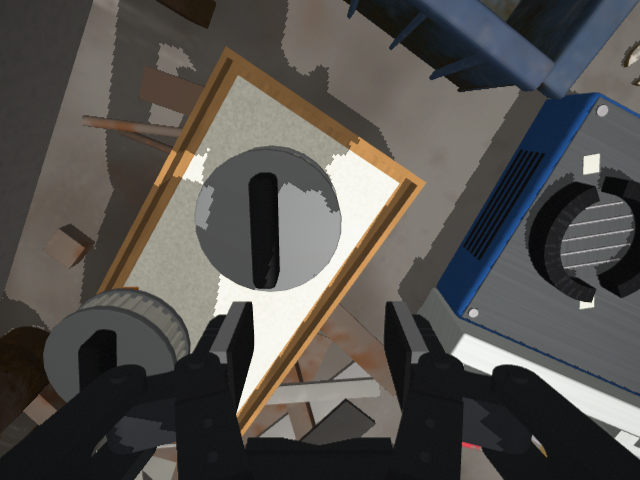

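Run:
```python
from h import *
c=cal("wrist")
a=ray("wrist",591,163,.075,c);b=ray("wrist",587,303,.075,c);print(a,b,(a+b)/2,np.degrees(np.arctan2(*(a-b)[1::-1])))
go([.5168,.3213,.158],-60.6)
```

```text
[0.65954325 0.12942142 0.075     ] [0.56786325 0.05318984 0.075     ] [0.61370325 0.09130563 0.075     ] 39.74339694580885
go [ 0.271 -0.493  1.53 ] [ 0.009 -0.002  0.055] dist 97.81713252641674 turn -0.4416551398448689
```

Emit:
move_arm(
  motion=[
    [[0.27,-0.49,0.4],[0,0,0.05],60],
    [[0.27,-0.49,0.9],[0,0,0.05],60],
    [[0.27,-0.49,1.4],[0,0,0.05],60],
    [[0.27,-0.49,1.53],[0,0,0.05],60],
    [[0.27,-0.49,1.53],[0,0,0.05],60],
    [[0.27,-0.49,1.53],[0,0,0.05],0],
    [[0.27,-0.49,1.53],[0,0,0.05],0],
    [[0.27,-0.49,1.53],[0,0,0.05],0],
    [[0.27,-0.49,1.53],[0,0,0.05],0],
  ],
)

```text
time_s: 19.48
eef_pos: [0.517, 0.3225, 0.1585]
eef_rot: [0.0, 0.967, 0.255, 0.001]
wrist_force: [-0.8, 0.7, 6.0]
opening: 0.145
```

Run:
```python
from h import *
o,x,r=st();print(x,o["wrist_force"],o["opening"])
go([.5168,.3213,.26],-60.6)
go([.6152,.0913,.26],-50.4)
```

```text
[0.51697631 0.32247592 0.15854397] [-0.81714891  0.68097535  5.97809718] 0.1445395249336187
go [-0.01   0.018 -1.691] [ 0.01  -0.01   0.016] dist 101.46299876758532 turn -0.13037500954706616
go [-0.472  4.162 -1.686] [ 0.01  -0.009 -1.259] dist 270.8939392725448 turn 10.069624990452951
```

Emit:
move_arm(
  motion=[
    [[0,0,-0.5],[0,0,0],0],
    [[0,0,-1.2],[0,0,0],0],
    [[0,0,-1.6],[0,0,0],0],
    [[-0.15,0.9,-1.69],[0,0,0],0],
    [[-0.3,1.8,-1.69],[0,0,0],0],
    [[-0.4,2.7,-1.69],[0,0,0],0],
    [[-0.45,3.6,-1.69],[0,0,0],0],
    [[-0.47,4.15,-1.6],[0,0,0],0],
    [[-0.47,4.15,-1.3],[0,0,0],0],
    [[-0.47,4.15,-1.0],[0,0,0],0],
  ],
)

```text
time_s: 20.72
eef_pos: [0.6134, 0.092, 0.2154]
eef_rot: [-0.0, 0.967, 0.255, -0.001]
wrist_force: [0.4, -0.5, -3.7]
opening: 0.149
```

Run:
```python
from h import *
o,x,r=st();print(x,o["wrist_force"],o["opening"])
go([.6152,.0913,.175],-61.5)
snap("side","s3.png");im=cv2.imread("pics/s3.png")
cv2.imwrite("pics/s3c.png",cv2.resize(im[130:330,240:480],None,fx=3,fy=3,interpolation=cv2.INTER_CUBIC))
```

```text
[0.6133748  0.09199199 0.21537611] [ 0.42277213 -0.46135885 -3.73126135] 0.14944470811672056
go [0.023 0.026 0.673] [-0.006  0.02   0.126] dist 40.42326817582872 turn -1.0059219718173722
```

View pics/s3c.png

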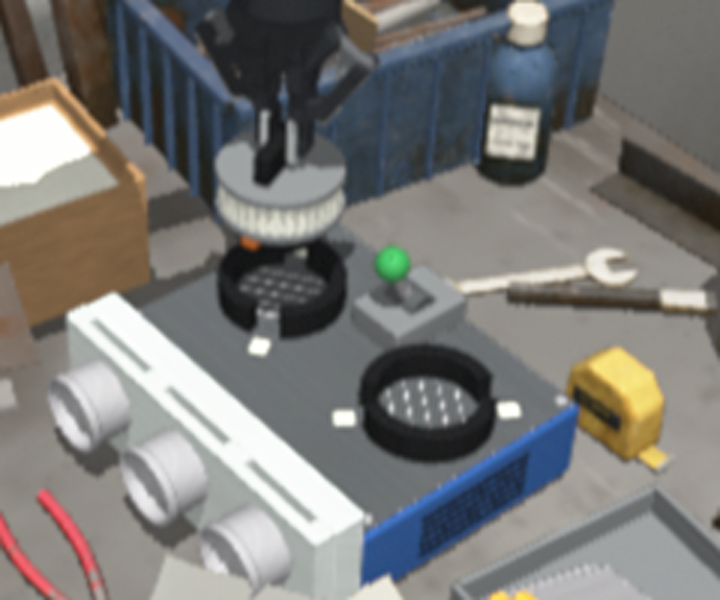

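Run:
```python
from h import *
im=cv2.imread("pics/s3.png");hsv=cv2.cvtColor(im,cv2.COLOR_BGR2HSV)
m=cv2.inRange(hsv,(3,130,90),(18,255,255));m[:200]=0;m[222:]=0;m[:,:305]=0;m[:,345:]=0
ys,xs=np.nonzero(m);print(len(xs),xs.mean(),ys.mean())
o,x,r=st();x=x+[0,0,0]
z=x[2]-.0705+.015
p=ray("side",xs.mean(),ys.mean(),z);d=p-x;print(p,d,np.degrees(np.arctan2(d[1],d[0]))%180)
c=x.copy();c[2]=z
for a in(20,30,40): 
  q=c+.041*np.array([-np.cos(np.radians(a)),-np.sin(np.radians(a)),0]);print(a,proj("side",q))
```

```text
17 322.70588235294116 210.7058823529412
[0.57364016 0.07389813 0.15675398] [-0.03806066 -0.01859864 -0.0555    ] 26.04280884013386
20 [321.34048071 209.63700903]
30 [324.20670665 210.7657299 ]
40 [327.34795303 211.56571961]
```

Emit:
move_arm(
  motion=[
    [[0.02,0.03,0.3],[0,0,-0.5],0],
    [[0.02,0.03,0.6],[0,0,-1.0],0],
    [[0.02,0.03,0.8],[0,0,-1.0],0],
    [[0.02,0.03,0.87],[0,0,-1.0],0],
    [[0.02,0.03,0.92],[0,0,-1.0],0],
    [[0.02,0.03,0.94],[0,0,-1.0],0],
  ],
)

```text
time_s: 21.52
eef_pos: [0.6169, 0.0916, 0.1619]
eef_rot: [0.0, 0.947, 0.322, 0.001]
wrist_force: [0.7, 5.2, 0.5]
opening: 0.151
```

```bash
cat > s.py <<'E'
from h import *
o,x,r=st();M=r.as_matrix();print(o["time_s"],x.round(4),np.round(o["wrist_force"],1),np.round(o["torque"],2),o["opening"],np.degrees(np.arctan2(M[1,1],M[0,1])))
E
python3 s.py
```

```text
21.525 [0.6169 0.0916 0.1619] [0.7 5.2 0.5] [ 1.2  -0.1  -0.02] 0.1507037813408201 -52.4823017944452
```

Emit:
move_arm(
  motion=[
    [[0.015,-0.02,0.03],[0,0,-0.2],0],
    [[0.015,-0.02,0.05],[0,0,-0.4],0],
    [[0.015,-0.02,0.05],[0,0,-0.6],0],
    [[0.015,-0.02,0.05],[0,0,-0.8],0],
    [[0.015,-0.02,0.05],[0,0,-1.0],0],
    [[0.015,-0.02,0.05],[0,0,-1.0],0],
  ],
)

```text
time_s: 22.28
eef_pos: [0.6162, 0.0923, 0.1577]
eef_rot: [0.0, 0.922, 0.387, -0.001]
wrist_force: [1.8, 4.2, -2.4]
opening: 0.149
```

```bash
python3 s.py
```

```text
22.275 [0.6162 0.0923 0.1577] [ 1.8  4.2 -2.4] [ 0.8  -0.28 -0.05] 0.14942174159947436 -44.447774974946014
```

Emit:
move_arm(
  motion=[
    [[0.005,-0.01,0.05],[0,0,0],0],
    [[0.005,-0.01,0.1],[0,0,0],0],
    [[0.005,-0.01,0.13],[0,0,0],0],
    [[0.005,-0.01,0.13],[0,0,0],0],
  ],
)

```text
time_s: 22.78
eef_pos: [0.6159, 0.0926, 0.1498]
eef_rot: [0.0, 0.922, 0.387, -0.001]
wrist_force: [2.4, 3.4, -4.2]
opening: 0.147
```

```bash
python3 s.py
```

```text
22.775 [0.6159 0.0926 0.1498] [ 2.4  3.4 -4.2] [ 0.54 -0.43  0.01] 0.14698826282824073 -44.48265054613291
```

Emit:
move_arm(
  motion=[
    [[0,0,0.04],[0,0,0],0],
    [[0,0,0.06],[0,0,0],0],
    [[0,0,0.06],[0,0,0],0],
  ],
)

```text
time_s: 23.15
eef_pos: [0.6159, 0.0928, 0.1496]
eef_rot: [0.001, 0.922, 0.387, -0.0]
wrist_force: [-9.4, 2.6, 15.2]
opening: 0.148
```

```bash
python3 s.py
```

```text
23.15 [0.6159 0.0928 0.1496] [-9.4  2.6 15.2] [ 0.38  1.33 -0.1 ] 0.14845030652557195 -44.45376000390468
```

Emit:
move_arm(
  motion=[
    [[0,0,0.0],[0,0,0],60],
    [[0,0,0.0],[0,0,0],60],
    [[0,0,-0.1],[0,0,0],60],
    [[0,0,-0.7],[0,0,0],60],
    [[0,0,-1.6],[0,0,0],60],
    [[0,-0.9,-1.7],[0,0,1],60],
    [[-0.1,-1.9,-1.7],[0,0,2],60],
    [[-0.2,-2.9,-1.7],[0,0,2.94],60],
    [[-0.3,-3.9,-1.7],[0,0,2.94],60],
    [[-0.37,-4.6,-1.7],[0,0,2.94],60],
  ],
)

```text
time_s: 24.4
eef_pos: [0.4017, 0.2715, 0.2489]
eef_rot: [0.001, 0.982, 0.191, -0.0]
wrist_force: [-0.2, -0.2, 0.5]
opening: 0.599
```

Emit:
move_arm(
  motion=[
    [[0,-0.78,0],[0,0,0],60],
    [[0,-0.78,0],[0,0,0],60],
    [[0,-0.78,0],[0,0,0],60],
  ],
)

```text
time_s: 24.78
eef_pos: [0.3863, 0.3135, 0.2486]
eef_rot: [0.001, 0.982, 0.191, -0.0]
wrist_force: [0.1, 0.5, -0.9]
opening: 0.597
```

```bash
python3 c.py w4.png
python3 - <<'E'
from h import *
o,x,r=st();f,cx,cy,T=cal("wrist");A=np.eye(4);A[:3,:3]=r.as_matrix();A[:3,3]=x
C=np.linalg.inv(A)@T
q=[0,.673,.74,0];B=np.eye(4);B[:3,:3]=R.from_quat([.673,.74,0,0]).as_matrix();B[:3,3]=[.4924,-.0855,.2382]
c=(f,cx,cy,B@C)
a=ray("w",553,257,.075,c);b=ray("w",440,173,.075,c);print(a,b,(a+b)/2,np.degrees(np.arctan2(*(a-b)[1::-1])))
print(x,o["opening"]);snap("top","t3.png")
for n in("cartridge_a","plate_0"):
 for d in spotter.search_frame("top",n):
  p=np.array(d["centre"])*[640,480];print(n,round(d["score"],2),p.round(1),ray("top",*p,.15).round(3))
E
```

```text
24.775 [0.3863 0.3135 0.2486] [ 4.43706851e-01 -2.73859241e-03  1.78601513e+00 -1.69541873e-03
  1.35908026e+00  1.63018566e+00]
0.6 [0.3505, 0.49] bbox [199, 191, 37, 113, 3458] ((0.3720042407512665, 0.3683650493621826), (0.0653139054775238, 0.01798456907272339), 21.8330020904541) [0.37324113 0.36878964]
[ 0.67869557 -0.09524673  0.075     ] [ 0.57782929 -0.03881009  0.075     ] [ 0.62826243 -0.06702841  0.075     ] -29.227862078422195
[0.38673305 0.31291219 0.24849772] 0.6013136968310696
cartridge_a 0.86 [296.  226.2] [0.612 0.088 0.15 ]
plate_0 0.86 [426.4 227.3] [ 0.619 -0.22   0.15 ]
plate_0 0.66 [429.2 248.6] [ 0.569 -0.227  0.15 ]
plate_0 0.49 [409.8 236.3] [ 0.596 -0.181  0.15 ]
```

View pics/w4.png

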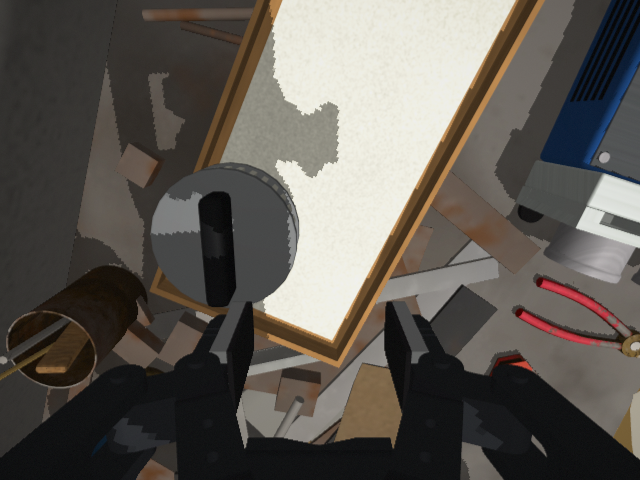

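Run:
```python
from h import *
go([.3713,.3698,.158],-68.2)
```

```text
go [ 0.117 -0.977  1.506] [0.009 0.006 0.013] dist 107.94640189871892 turn -0.10267926723530252
```

Emit:
move_arm(
  motion=[
    [[0.12,-0.97,0.1],[0,0,0],60],
    [[0.12,-0.97,0.5],[0,0,0],60],
    [[0.12,-0.97,1.0],[0,0,0],60],
    [[0.12,-0.97,1.4],[0,0,0],60],
    [[0.12,-0.97,1.5],[0,0,0],60],
    [[0.12,-0.97,1.5],[0,0,0],60],
    [[0.12,-0.97,1.5],[0,0,0],0],
    [[0.12,-0.97,1.5],[0,0,0],0],
    [[0.12,-0.97,1.5],[0,0,0],0],
    [[0.12,-0.97,1.5],[0,0,0],0],
  ],
)

```text
time_s: 26.28
eef_pos: [0.3715, 0.3708, 0.1594]
eef_rot: [0.0, 0.982, 0.191, 0.001]
wrist_force: [-0.6, -0.1, 5.9]
opening: 0.145
```

```bash
python3 s.py
python3 - <<'E'
from h import *
go([.37,.37,.265],-68)
go([.6285,-.0665,.265],-119)
E
```

```text
26.275 [0.3715 0.3708 0.1594] [-0.6 -0.1  5.9] [ 0.01  0.1  -0.04] 0.14503901053534446 -67.99120497722453
go [-0.026  0.004 -1.76 ] [ 0.004 -0.009  0.001] dist 105.58301258126761 turn -0.008795022775473171
go [ 1.242  8.363 -1.753] [ 0.    -0.01   6.376] dist 518.0734694709522 turn -51.00879502277547
```

Emit:
move_arm(
  motion=[
    [[0,0,-0.5],[0,0,0],0],
    [[0,0,-1.2],[0,0,0],0],
    [[0.1,0.4,-1.75],[0,0,0.5],0],
    [[0.2,1.3,-1.75],[0,0,1.5],0],
    [[0.35,2.3,-1.75],[0,0,2.5],0],
    [[0.5,3.3,-1.75],[0,0,3.5],0],
    [[0.65,4.3,-1.75],[0,0,4.5],0],
    [[0.8,5.3,-1.75],[0,0,5.5],0],
    [[0.95,6.3,-1.75],[0,0,6.38],0],
    [[1.1,7.2,-1.75],[0,0,6.38],0],
  ],
)

```text
time_s: 27.52
eef_pos: [0.594, -0.0074, 0.2624]
eef_rot: [0.001, 0.968, -0.252, -0.001]
wrist_force: [-0.1, 0.8, -2.7]
opening: 0.146
```

```bash
python3 s.py
python3 - <<'E'
from h import *
go([.6285,-.0665,.22],-119)
E
```

```text
27.525 [ 0.594  -0.0074  0.2624] [-0.1  0.8 -2.7] [-0.01 -0.03  0.07] 0.14601927473273496 -119.15887431080566
go [0.984 0.578 0.706] [ 0.015  0.015 -0.02 ] dist 80.5463816715231 turn 0.15887431080565761
```

Emit:
move_arm(
  motion=[
    [[0.5,0.3,0.1],[0,0,0],0],
    [[0.97,0.56,0.4],[0,0,0],0],
    [[0.97,0.56,0.7],[0,0,0],0],
    [[0.97,0.56,0.75],[0,0,0],0],
    [[0.97,0.56,0.75],[0,0,0],0],
  ],
)

```text
time_s: 28.15
eef_pos: [0.628, -0.062, 0.2185]
eef_rot: [0.001, 0.968, -0.25, -0.001]
wrist_force: [0.3, -0.2, -3.6]
opening: 0.144
```

```bash
python3 s.py
python3 - <<'E'
from h import *
im=snap("side","s4.png");hsv=cv2.cvtColor(im,cv2.COLOR_BGR2HSV)
o,x,r=st(); z=x[2]-.0714+.015; c=x.copy();c[2]=z; u=proj("side",c);print(u)
m=cv2.inRange(hsv,(3,130,60),(18,255,255))
n,l,s,ce=cv2.connectedComponentsWithStats(m)
for i in range(1,n):
    if s[i,4]>4 and np.linalg.norm(ce[i]-u)<50: p=ray("side",*ce[i],z);d=p-c;print(s[i].tolist(),p,np.linalg.norm(d),np.degrees(np.arctan2(d[1],d[0])))
for a in(-39,-29,-19,141,151,161): print(a,proj("side",c+.041*np.array([np.cos(np.radians(a)),np.sin(np.radians(a)),0])))
go([.6285,-.0665,.175],-119)
cv2.imwrite("pics/s4c.png",cv2.resize(im[160:320,280:480],None,fx=3.5,fy=3.5,interpolation=cv2.INTER_CUBIC))
E
```

```text
28.15 [ 0.628  -0.062   0.2185] [ 0.3 -0.2 -3.6] [ 0.    0.02 -0.01] 0.14385439824019935 -118.9782090017152
[382.59244358 234.80901165]
-39 [403.0899543  236.20906912]
-29 [402.79579272 233.85191868]
-19 [401.89387415 231.54355121]
141 [362.19842647 233.41602318]
151 [362.31881574 235.76943393]
161 [363.05992375 238.11356829]
go [0.036 0.063 0.74 ] [ 0.007 -0.004  0.004] dist 44.584018458430776 turn -0.02887864565026632
```

View pics/s4c.png

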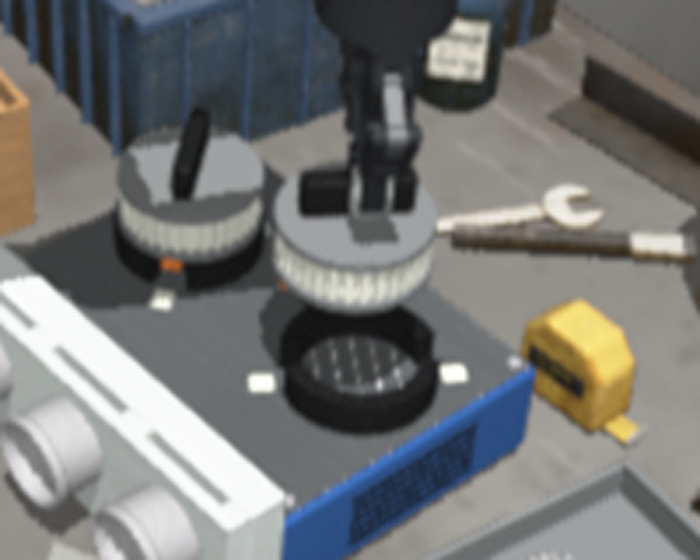

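Emit:
move_arm(
  motion=[
    [[0.03,0.05,0.3],[0,0,0.4],0],
    [[0.03,0.05,0.6],[0,0,0.4],0],
    [[0.03,0.05,0.8],[0,0,0.4],0],
    [[0.03,0.05,0.9],[0,0,0.4],0],
    [[0.03,0.05,0.97],[0,0,0.4],0],
    [[0.03,0.05,0.98],[0,0,0.4],0],
  ],
)

```text
time_s: 28.95
eef_pos: [0.6338, -0.0694, 0.1676]
eef_rot: [0.002, 0.961, -0.277, 0.007]
wrist_force: [-0.5, -5.0, 23.7]
opening: 0.148
```

```bash
python3 s.py
```

```text
28.95 [ 0.6338 -0.0694  0.1676] [-0.5 -5.  23.7] [-0.44  0.41  0.03] 0.14775831791822952 -122.21223603889072
```

Emit:
move_arm(
  motion=[
    [[0.05,0,-0.1],[0,0,0],0],
    [[0.12,0,-0.1],[0,0,0],0],
    [[0.12,0,-0.1],[0,0,0],0],
  ],
)

```text
time_s: 29.32
eef_pos: [0.6352, -0.0705, 0.1671]
eef_rot: [0.001, 0.961, -0.277, 0.0]
wrist_force: [-2.0, -0.2, 6.2]
opening: 0.145
```

```bash
python3 s.py
```

```text
29.325 [ 0.6352 -0.0705  0.1671] [-2.  -0.2  6.2] [0.18 0.57 0.01] 0.1447707915037333 -122.20809891012925
```

Run:
```python
from h import *
a=snap("wrist","w5.png"); b=snap("side","s5.png")
o,x,r=st();c=x+r.as_matrix()@[0,0,0]; print(proj("wrist",x+[0,0,.0126]),proj("wrist",[.6299,-.068,.1]))
b=cv2.resize(b[160:320,280:480],(600,480),interpolation=cv2.INTER_CUBIC)
a=cv2.resize(a,(800,600))[0:600]
cv2.imwrite("pics/v5.png",np.hstack([cv2.resize(a,(400,300)),cv2.resize(b,(375,300))]))
```

```text
[320.29220188 349.15957544] [320.86746044 277.6856565 ]
```

View pics/v5.png

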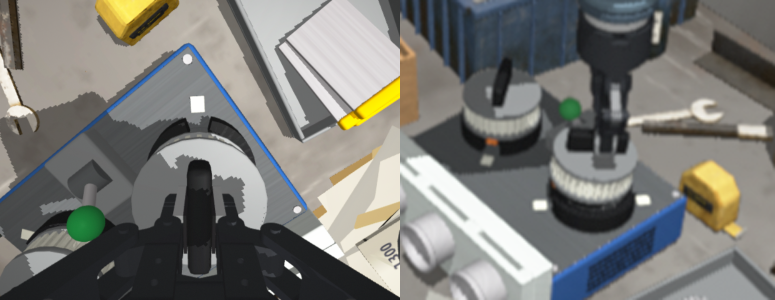

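Run:
```python
from h import *
o,x,r=st();M=r.as_matrix();im=cv2.imread('pics/w5.png');g=im.max(2)
print(g[235:300,320].tolist())
for v in(250,255,260,265): print(v,(M.T@(ray("wrist",320,v,x[2]+.0126)-x)).round(4))
# cap disc: grey->edges
for v in(200,205,210,215,220,225): print(v,(M.T@(ray("wrist",320,v,x[2]-.0714+.057)-x)).round(4))
print(g[195:235,320].tolist())
```

```text
[203, 203, 203, 203, 203, 203, 203, 202, 202, 201, 202, 202, 202, 202, 201, 202, 202, 202, 201, 139, 79, 35, 21, 21, 21, 19, 22, 21, 22, 20, 20, 19, 22, 21, 24, 24, 28, 31, 34, 36, 38, 37, 37, 39, 41, 46, 47, 50, 51, 52, 53, 51, 53, 51, 53, 51, 51, 52, 52, 52, 51, 50, 51, 51, 50]
250 [ 0.0362 -0.0001 -0.0126]
255 [ 0.0345 -0.0001 -0.0126]
260 [ 0.0328 -0.0001 -0.0126]
265 [ 0.031  -0.0001 -0.0126]
200 [ 0.047  -0.0001  0.0145]
205 [ 0.0451 -0.0001  0.0145]
210 [ 0.0432 -0.0001  0.0145]
215 [ 0.0412 -0.0001  0.0145]
220 [ 0.0393 -0.0001  0.0144]
225 [ 0.0373 -0.0001  0.0144]
[94, 77, 86, 100, 86, 81, 79, 78, 70, 76, 78, 76, 76, 76, 76, 75, 101, 113, 115, 114, 137, 146, 146, 143, 94, 78, 100, 175, 195, 202, 203, 203, 203, 203, 203, 203, 203, 203, 204, 204]
```

Emit:
move_arm(
  motion=[
    [[-0.01,0.01,0.04],[0,0,0],0],
    [[-0.01,0.01,0.08],[0,0,0],0],
    [[-0.01,0.01,0.1],[0,0,0],0],
    [[-0.01,0.01,0.1],[0,0,0],0],
  ],
)

```text
time_s: 29.92
eef_pos: [0.6372, -0.0727, 0.1631]
eef_rot: [0.001, 0.961, -0.278, 0.004]
wrist_force: [3.3, -3.5, 9.2]
opening: 0.152
```

```bash
python3 s.py
```

```text
29.925 [ 0.6372 -0.0727  0.1631] [ 3.3 -3.5  9.2] [-0.81 -0.74 -0.  ] 0.15197121911079534 -122.23889222576467
```

Emit:
move_arm(
  motion=[
    [[0.06,0,0.0],[0,0,0],0],
    [[0.07,0,0.02],[0,0,0],0],
    [[0.07,0,0.04],[0,0,0],0],
    [[0.07,0,0.04],[0,0,0],0],
  ],
)

```text
time_s: 30.42
eef_pos: [0.6386, -0.0733, 0.1618]
eef_rot: [0.001, 0.961, -0.277, 0.002]
wrist_force: [-8.1, 0.5, 21.5]
opening: 0.151
```

```bash
python3 s.py
```

```text
30.425 [ 0.6386 -0.0733  0.1618] [-8.1  0.5 21.5] [0.12 1.51 0.17] 0.1514669610101189 -122.17303133373085
```

Emit:
move_arm(
  motion=[
    [[-0.02,0,-0.02],[0,0,0.2],0],
    [[-0.02,0.007,-0.02],[0,0,0.45],0],
    [[-0.02,0.01,-0.02],[0,0,0.7],0],
    [[-0.02,0.015,-0.02],[0,0,0.95],0],
    [[-0.02,0.02,-0.02],[0,0,1.2],0],
    [[-0.02,0.02,-0.02],[0,0,1.2],0],
  ],
)

```text
time_s: 31.18
eef_pos: [0.6364, -0.0748, 0.158]
eef_rot: [0.002, 0.934, -0.357, 0.001]
wrist_force: [3.8, -5.3, -2.3]
opening: 0.148
```

```bash
python3 s.py
```

```text
31.175 [ 0.6364 -0.0748  0.158 ] [ 3.8 -5.3 -2.3] [-1.36 -0.72  0.32] 0.14805588154930266 -131.85476558946303
```

Emit:
move_arm(
  motion=[
    [[0.02,0,0.05],[0,0,0],0],
    [[0.02,0,0.1],[0,0,0],0],
    [[0.02,0,0.14],[0,0,0],0],
    [[0.02,0,0.17],[0,0,0],0],
    [[0.02,0,0.17],[0,0,0],0],
  ],
)

```text
time_s: 31.8
eef_pos: [0.6373, -0.0746, 0.1523]
eef_rot: [0.001, 0.934, -0.357, 0.001]
wrist_force: [-10.8, -0.6, 21.9]
opening: 0.147
```

```bash
python3 s.py
```

```text
31.8 [ 0.6373 -0.0746  0.1523] [-10.8  -0.6  21.9] [-0.81  1.32  0.29] 0.14652913367594414 -131.77907719781734
```

Emit:
move_arm(
  motion=[
    [[0,0,-0.03],[0,0,0],0],
    [[0,0,-0.03],[0,0,0],60],
    [[0,0,-0.03],[0,0,0],60],
    [[0,0,-0.3],[0,0,0],60],
    [[0,0,-0.9],[0,0,0],60],
    [[-0.8,0,-1.7],[0,0,0],60],
    [[-0.8,0,-1.8],[0,0,0],60],
    [[-0.8,0,-1.8],[0,0,0],60],
    [[-0.8,0,-1.8],[0,0,0],60],
  ],
)

```text
time_s: 32.92
eef_pos: [0.6007, -0.0423, 0.2552]
eef_rot: [0.001, 0.934, -0.357, -0.001]
wrist_force: [1.5, 0.2, -0.3]
opening: 0.605
```

```bash
python3 s.py; python3 c.py w6.png .163;  python3 - <<'E'
from h import *
a=cv2.imread("pics/w6.png"); b=snap("side","s6.png")
b=cv2.resize(b[180:300,300:460],(800,600),interpolation=cv2.INTER_CUBIC)
cv2.imwrite("pics/v6.png",np.hstack([cv2.resize(a,(400,300)),cv2.resize(b,(400,300))]))
E
```

```text
32.925 [ 0.6007 -0.0423  0.2552] [ 1.5  0.2 -0.3] [ 0.   -0.02  0.01] 0.6052240239646456 -131.86604778668223
32.925 [ 0.6007 -0.0423  0.2552] [-2.66461379e-01  2.29375626e-01  1.51690963e+00 -1.44368076e-03
  1.39737594e+00  2.03528724e+00]
0.93 [0.4958, 0.3712] bbox [306, 129, 25, 113, 2567] ((0.6299419403076172, -0.06765656918287277), (0.013226122595369816, 0.06385716050863266), 48.64740753173828) [ 0.63068944 -0.06859156]
0.76 [0.2525, 0.6604] bbox [113, 336, 80, 35, 2073] ((0.6210632920265198, 0.08496692776679993), (0.05256035178899765, 0.025206230580806732), 45.79156494140625) [0.62356776 0.08541822]
```

View pics/v6.png

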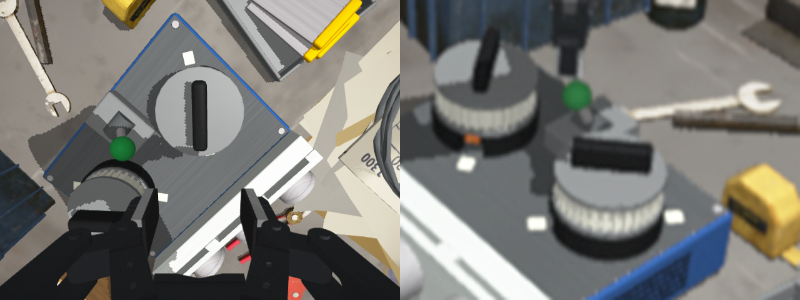

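Run:
```python
from h import *
go([.6299,-.0679,.19],-131.8)
```

```text
go [ 0.649 -0.01   1.082] [ 0.017  0.013 -0.01 ] dist 75.72205926143852 turn 0.07937502474823077
```

Emit:
move_arm(
  motion=[
    [[0.61,-0.07,0.3],[0,0,0],0],
    [[0.61,-0.07,0.7],[0,0,0],0],
    [[0.61,-0.07,0.9],[0,0,0],0],
    [[0.61,-0.07,1.0],[0,0,0],0],
    [[0.61,-0.07,1.15],[0,0,0],0],
    [[0.61,-0.07,1.3],[0,0,0],0],
    [[0.61,-0.07,1.4],[0,0,0],0],
    [[0.61,-0.07,1.43],[0,0,0],0],
    [[0.61,-0.07,1.43],[0,0,0],0],
  ],
)

```text
time_s: 34.2
eef_pos: [0.6312, -0.0634, 0.1712]
eef_rot: [0.001, 0.934, -0.357, 0.0]
wrist_force: [-0.1, -0.1, -0.0]
opening: -0.001
```

```bash
python3 s.py
```

```text
34.2 [ 0.6312 -0.0634  0.1712] [-0.1 -0.1 -0. ] [ 0.02 -0.02  0.02] -0.0008952529609979674 -131.83904758531017
```

Emit:
move_arm(
  motion=[
    [[0.02,0.06,-0.02],[0,0,0],0],
    [[0.02,0.06,0.03],[0,0,0],0],
    [[0.02,0.06,0.06],[0,0,0],0],
    [[0.02,0.06,0.08],[0,0,0],0],
    [[0.02,0.06,0.08],[0,0,0],0],
  ],
)

```text
time_s: 34.83
eef_pos: [0.63, -0.0674, 0.1709]
eef_rot: [0.001, 0.934, -0.357, 0.001]
wrist_force: [-11.7, 1.7, 25.5]
opening: 0.002
```

```bash
python3 s.py
```

```text
34.825 [ 0.63   -0.0674  0.1709] [-11.7   1.7  25.5] [ 0.33  2.14 -0.03] 0.001722490973967771 -131.8301249699939
```

Emit:
move_arm(
  motion=[
    [[0,0,-0.5],[0,0,0],0],
    [[0,0,-1.3],[0,0,-1.3],0],
    [[0,0,-1.7],[0,0,-2.6],0],
    [[0,0,-1.7],[0,0,-3.9],0],
    [[0,0,-1.7],[0,0,-5.2],0],
    [[0,0,-1.7],[0,0,-6.5],0],
    [[0,0,-1.7],[0,0,-7.8],0],
    [[0,0,-1.7],[0,0,-9.1],0],
    [[0,0,-1.7],[0,0,-9.1],0],
  ],
)

```text
time_s: 35.95
eef_pos: [0.6295, -0.0668, 0.268]
eef_rot: [0.001, 0.964, 0.266, -0.0]
wrist_force: [0.0, -0.3, -0.0]
opening: 0.003
```

```bash
python3 s.py
python3 - <<'E'
from h import *
go([.600,.010,.25],5.1)
im=snap("top");hsv=cv2.cvtColor(im,cv2.COLOR_BGR2HSV)
m=cv2.inRange(hsv,(45,120,60),(75,255,255));m[:190]=0;m[225:]=0;m[:,:310]=0;m[:,345:]=0
ys,xs=np.nonzero(m);print(len(xs),len(xs) and ray("top",xs.mean(),ys.mean(),.145))
E
```

```text
35.95 [ 0.6295 -0.0668  0.268 ] [ 0.  -0.3 -0. ] [-0.01 -0.06  0.06] 0.0029333570868009303 -59.143669176388
go [ 0.235 -1.352  0.299] [ 2.00e-03  9.00e-03 -8.03e+00] dist 84.22967333447627 turn 64.24366917638798
40 [0.6563048  0.01445009 0.145     ]
```

Emit:
move_arm(
  motion=[
    [[0.1,-0.7,0.1],[0,0,-1.3],0],
    [[0.235,-1.35,0.3],[0,0,-2.6],0],
    [[0.235,-1.35,0.3],[0,0,-3.9],0],
    [[0.235,-1.35,0.3],[0,0,-5.2],0],
    [[0.235,-1.35,0.3],[0,0,-6.5],0],
    [[0.235,-1.35,0.3],[0,0,-7.8],0],
    [[0.235,-1.35,0.3],[0,0,-8.03],0],
    [[0.235,-1.35,0.3],[0,0,-8.03],0],
  ],
)

```text
time_s: 37.0
eef_pos: [0.6, 0.01, 0.25]
eef_rot: [0.0, 0.676, 0.737, -0.001]
wrist_force: [-0.1, 0.9, -0.3]
opening: 0.001
```

```bash
python3 s.py
python3 - <<'E'
from h import *
go([.602,.010,.145],5.1)
go([.6736,.0165,.145],5.1)
E
```

```text
37.0 [0.6  0.01 0.25] [-0.1  0.9 -0.3] [-0.05 -0.01  0.02] 0.001006791053895764 4.955594098182322
go [-0.     0.034  1.751] [-0.002  0.009 -0.018] dist 105.0518143485647 turn 0.14440590181767732
go [0.004 1.232 1.75 ] [-0.002  0.009 -0.018] dist 128.4316644043244 turn 0.14440590181767732
```

Emit:
move_arm(
  motion=[
    [[0,0.03,0.7],[0,0,0],0],
    [[0,0.03,1.4],[0,0,0],0],
    [[0,0.03,1.75],[0,0,0],0],
    [[0,0.03,1.75],[0,0,0],0],
    [[0,0.3,1.75],[0,0,0],0],
    [[0,0.5,1.75],[0,0,0],0],
    [[0,0.7,1.75],[0,0,0],0],
    [[0,0.9,1.75],[0,0,0],0],
    [[0,1.1,1.75],[0,0,0],0],
    [[0,1.15,1.75],[0,0,0],0],
  ],
)

```text
time_s: 38.25
eef_pos: [0.6695, 0.0161, 0.1453]
eef_rot: [0.001, 0.674, 0.738, -0.0]
wrist_force: [-1.0, -0.5, 1.5]
opening: 0.003
```

```bash
cat > l.py <<'E'
from h import *
im=snap("side","l.png");hsv=cv2.cvtColor(im,cv2.COLOR_BGR2HSV)
m=cv2.inRange(hsv,(45,100,50),(75,255,255));m[:190]=0;m[240:]=0;m[:,:340]=0;m[:,420:]=0
ys,xs=np.nonzero(m);print(len(xs),len(xs) and (xs.mean(),ys.mean()))
print('off',proj("side",[.6545,.0145,.141]),'mid',proj("side",[.678,.0167,.147]),'on',proj("side",[.7015,.0188,.141]))
E
python3 s.py; python3 l.py
```

```text
38.25 [0.6695 0.0161 0.1453] [-1.  -0.5  1.5] [-0.04  0.15 -0.01] 0.0026069703336926457 5.181907631219665
62 (np.float64(385.5483870967742), np.float64(210.2258064516129))
off [369.7659821  218.13040935] mid [378.15614014 211.57318497] on [386.089225   209.44338982]
```

Emit:
move_arm(
  motion=[
    [[0,0.05,0],[0,0,0],0],
    [[0,0.08,0],[0,0,0],0],
    [[0,0.11,0],[0,0,0],0],
    [[0,0.11,0],[0,0,0],0],
  ],
)

```text
time_s: 38.8
eef_pos: [0.6752, 0.0168, 0.1448]
eef_rot: [0.0, 0.674, 0.738, -0.001]
wrist_force: [-0.8, 0.5, 0.2]
opening: 0.0
```

```bash
python3 s.py; python3 l.py
```

```text
38.8 [0.6752 0.0168 0.1448] [-0.8  0.5  0.2] [ 0.07  0.12 -0.  ] 2.6510779430128456e-05 5.197591375525633
63 (np.float64(387.3174603174603), np.float64(210.22222222222223))
off [369.7659821  218.13040935] mid [378.15614014 211.57318497] on [386.089225   209.44338982]
```

Emit:
move_arm(
  motion=[
    [[0,0.04,0],[0,0,0],0],
    [[0,0.08,0],[0,0,0],0],
    [[0,0.08,0],[0,0,0],0],
  ],
)

```text
time_s: 39.22
eef_pos: [0.6763, 0.0169, 0.1446]
eef_rot: [-0.003, 0.674, 0.739, -0.004]
wrist_force: [-17.5, -2.3, 8.9]
opening: -0.0
```

```bash
python3 s.py; python3 l.py
```

```text
39.225 [0.6763 0.0169 0.1446] [-17.5  -2.3   8.9] [-0.31  2.68 -0.02] -0.00011222776104936806 5.212360926959726
58 (np.float64(387.5689655172414), np.float64(210.20689655172413))
off [369.7659821  218.13040935] mid [378.15614014 211.57318497] on [386.089225   209.44338982]
```

Stop reached. Retreat: back off, up, and away toward the robot.

Emit:
move_arm(
  motion=[
    [[0,-0.3,0],[0,0,0],0],
    [[0,-0.6,0],[0,0,0],0],
    [[0,-0.7,-0.6],[0,0,0],0],
    [[0,-0.7,-1.5],[0,0,0],0],
    [[0,-1.5,-2.2],[0,0,0],0],
    [[0,-2.5,-2.4],[0,0,0],0],
    [[0,-3.5,-2.4],[0,0,0],0],
    [[0,-4.2,-2.4],[0,0,0],0],
    [[0,-4.2,-2.4],[0,0,0],0],
    [[0,-4.2,-2.4],[0,0,0],0],
  ],
)

```text
time_s: 40.52
eef_pos: [0.4301, -0.0057, 0.29]
eef_rot: [0.001, 0.674, 0.738, 0.0]
wrist_force: [0.1, -0.4, -0.1]
opening: 0.002
```

```bash
python3 s.py; python3 l.py
python3 - <<'E'
from h import *
a=cv2.imread("pics/l.png"); b=snap("top","t9.png")
cv2.imwrite("pics/v9.png",np.hstack([cv2.resize(a[130:400,200:560],(400,300)),cv2.resize(b[150:390,140:460],(400,300))]))
E
```

```text
40.525 [ 0.4301 -0.0057  0.29  ] [ 0.1 -0.4 -0.1] [-0.01 -0.04 -0.06] 0.002138226659326263 5.181964134666682
93 (np.float64(385.89247311827955), np.float64(209.89247311827958))
off [369.7659821  218.13040935] mid [378.15614014 211.57318497] on [386.089225   209.44338982]
```

View pics/v9.png

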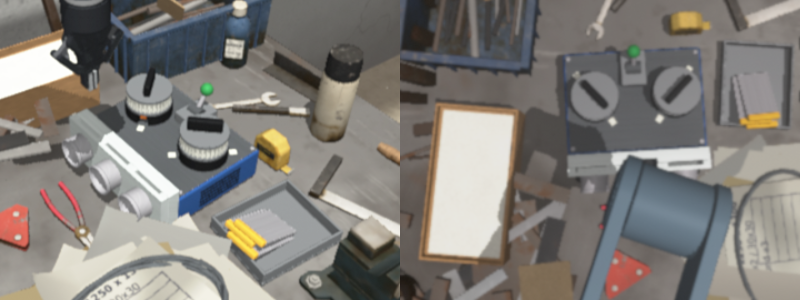

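```bash
python3 -c "
from h import *
print(workorder.hand_in())"
```

```text
the job is handed in; nothing more can be done
None
```

The fume extractor is ready to run and I handed the job in at about 41 s of robot time. `hand_in` reports no verdict.

- **Plates:** all three were present. I drew each one out by its yellow edge and laid it in the grey tray. The final side and top views show all three there.
- **Cartridges:** both are in their seats with the lugs in the notches.
  - **Left:** it bottomed firmly at the height worked out for home.
  - **Right:** it had been knocked aside before I reached it, so I gripped it about 7 mm off centre. When I first pushed it down it stopped about 2 mm above home, at a slight tilt. After letting go I pressed on the rib with the fingers shut. The top then read 163 mm, which is home. Its lugs could not be seen in the side view, so that reading is the evidence.
- **Fan:** I switched it on last. The lever reached its far stop at about 17 N, and the final picture puts the green tip within 1 pixel of the "on" position.
- **Other things on the bench:** I didn't touch the pliers or tape measure, and the arm was clear of everything at hand-in. I checked them only by eye in the pictures.

The highest wrist force I read was about 28 N, while pressing the right cartridge. No check failed at the end.

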